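# Lay the ruler flush along a bamboo board to measure it

### The arm

A 6-joint arm with a two-finger parallel gripper is mounted at the origin on the work surface. World frame = base frame: x ahead of the robot, y to its left, z up, the work surface at z = 0. Lengths are in mm, angles in rad, forces in N, time in s.
With the tool pointing down it reaches from about 375 to 750 mm from the base axis. Payload 9 kg.
Tool frame: the origin (TCP) lies on the centre line of the jaws, within the pads' length; the fingertips stand bot.tcp_to_tips ahead of it and the grasp point (between the pads) lies 6 mm ahead of it (bot.tcp_to_tips is the distance from the TCP to the fingertips, in mm); z points along the fingers, y is the line along which they close (so a half turn about z gives the same grasp; the last joint's range is limited). The gripper opens to 85 mm and grips with 20 to 120 N. Pads are 22 mm wide; open, the fingers measure 114 mm over their backs; the gripper's body (76 mm by 85 mm) begins 54 mm behind the grasp point. The pads swing forward as they close: fully open they stand 13 mm farther back than shut.
Start: joints at [0.916, 0.104, 0.097, 1.564, 0, 1.353], TCP at [253.832, 543.694, 256.331] pointing down, gripper open.
Joint ranges: [-2.99, 2.99], [-0.84, 1.86], [-1.1, 1.16], [-1.84, 2.11], [-1.51, 1.56], [-3.14, 3.14]. Speed limits (rad/s): [2.22, 2.22, 2.57, 3.14, 3.14, 3.14].

### API

Orientations are given as a unit quaternion [x, y, z, w].
In Python, from rig import bot, camera, camera_model gives the robot as it stands.
- The arm moves only by the tool drive_tool, never from a script. Its argument "moves" is a list of rows, each a list of 7 numbers: the gripper's target within -1 to 1 (fully open at 1, half-way at 0, shut at -1), then the shift along the tool's x, y, z in m, then the turn, a rotation vector about the tool's x, y, z in rad. In form: [[fingers, dx, dy, dz, ax, ay, az], ...]. A call has exactly 5 rows; each row shifts and turns the commanded pose from where the row before left it, along the tool's axes as they then stand; what a row does not reach is not made up. A row lasts 1/8 s, in which the tool goes at most 62.5 mm and 10.7 degrees, less where a joint would pass 70% of its speed; a pose out of reach is approached as far as the arm can. A call with a gripper value outside its range is refused whole. The fingers move at their own pace and stop on an object; "grip_force" is the grip in N (left out, the last holds). Time passes only in rows, so rows that do not move let the fingers close, or fill a call up. It gives the time, the measured TCP pose, the force, the opening and the grip force at its end, in the units of the state.
- bot.get_obs(): the state, without advancing time (a new reading comes with each control period).
- camera(name): name is "side" or "top" or "wrist"; returns the picture (480x640x3 uint8, red, green, blue); there is no depth.
- camera_model(name): a dict with "mtx" (3x3 intrinsics, pixels), "k1" (the pictures are not rectified: a ray, as slopes to the right and down, at radius r is drawn at 1 + k1 r^2 times it, then the intrinsics apply), "position" and "rotation" of the camera in the world; the wrist camera has in their place "tool_from_camera" (4x4, takes a point from camera to tool coordinates, whose origin is the TCP and whose axes are the flange's). Camera axes: x right, y down, z forward; pixel columns grow to the right and rows downward; lengths in mm; the calibration is good to about 2 mm. A picture is of the moment at which its call begins: read the wrist's pose just before it. camera_model takes no time and is no camera call.
- bot.hand_in(): hands the job in; it is judged then, once.
The state is a dict: "t": time; "q": joint angles; "joint_velocities": joint speeds; "effort": joint torques, N m; "eef_pos": TCP position; "ee_rot": TCP orientation; "wrist_force": force on the tool from outside, world axes, zero at the start; "ft_torque": the same for the moment, N m; "gripper_width": finger opening in mm; "grip_force": force on a finger pad.
Only numpy, scipy, OpenCV 4.12 (cv2) and the standard library are available. Lean on these libraries where they do the work, as an engineer would, in place of code of your own. Each camera call takes 0.05 s, during which the arm holds its last target. There are 200 camera calls.

### The job

We want to read the length of the bamboo board to see if it will fit on top of the toaster oven. Lay the aluminium ruler flat on the counter, fin up, with its graduated edge flush against the board's long side that faces the robot, and its zero end (the end without the hanging hole) level with the board's left end as seen from the robot. Do not push the board out of its place, leave the other kitchen things alone, and let go of the ruler.

Things in the scene. Friction and masses are not known exactly. Their poses are not given: they have to be found in the camera images.
- board: Plain loose bamboo board, 150 (x) x 200 (y) x 28 mm high, about 0.65 kg, flat on the counter; it slides if pushed with more than a few newtons. Origin: centre of its underside, z up. Its -x face is the long side facing the robot, its +y end the left end as seen from the robot (turned at most 0.3 rad from the robot's axes).
- board_left (a point): Point on the counter at the board's corner between the side facing the robot and its left end (board frame -75, +100, 0 mm). Same axes as the board.
- board_right (a point): Point on the counter at the board's corner between the side facing the robot and its right end (board frame -75, -100, 0 mm). Same axes as the board.
- ruler: Loose aluminium ruler, 0.2 kg: blade 240 (x) x 50 (y) x 4 mm with a grip fin on top. Origin: centre of underside, z up. Its +y long edge is graduated (black ticks on top). -x end: zero end; +x end: black 12 mm hanging hole (drawn only). Starts flat left or right of the board (the cup on the other), its x axis turned 0.6 to 1.8 rad clockwise (from above) from the robot's x.
- ruler_fin (a point): Middle of the top of the ruler's fin (ruler frame 0, -11, 28 mm). The fin is 160 mm long (x), 12 mm thick (y), stands 24 mm above the blade (top 28 mm above the underside); its mid-plane is 36 mm from the graduated edge, 14 mm from the other edge. Same axes as the ruler.
- ruler_zero (a point): Zero end of the graduated edge, at the underside (ruler frame -120, +25, 0 mm). Same axes as the ruler.
- ruler_200 (a point): Point of the graduated edge 200 mm from the zero end, at the underside (ruler frame +80, +25, 0 mm); it comes to the board's right corner when the ruler is laid properly. Same axes as the ruler.
- cup: Bystander: loose steel measuring cup, 74 mm across, 55 mm high, with a flat handle reaching 110 mm from its centre along its +x, at 50 mm height. Origin: centre of the underside.
- bowl: Bystander: loose yellow silicone pinch bowl, 84 mm across, 35 mm high, beyond the board to the left. Origin: centre of the underside.
- coaster: Bystander: loose bamboo coaster, 100 x 100 x 8 mm, beyond the board to the right. Origin: centre of the underside.
Not all that is in view belongs to the job. What is meant by the ruler is not blue, brown or purple, and is the larger of those in its own colour.

How it is judged:
By the outcome, as a careful person would: the job done as asked, in the order asked, and still so for the second after the job is handed in, with the robot touching nothing.
It also fails if it takes over 42 s, if anything falls off the work surface, if the arm or the gripper's body presses on something with over 40 N, if the wrist force passes 120 N, or if a joint passes its speed limit or range.

## Working session

There is one attempt and no reset: what is moved stays moved. The work goes in short steps, Python scripts to look and compute and a tool call to move; the robot and the scene stay as the last step left them, time stands still between calls to the robot, and variables do not carry over. Pictures are saved under pics/ and viewed, at most 10 in all, crops included, and the job is handed in when it is done.

Besides the shell and the picture viewer there is one more tool, called by a JSON object that holds its "name" and its "arguments". drive_tool: Moves the arm, as the interface text tells. Its arguments: {"type":"object","properties":{"moves":{"type":"array","items":{"type":"array","items":{"type":"number"}}},"grip_force":{"type":"number"}},"required":["moves"]}

```bash
ls; mkdir -p pics; python3 - <<'E'
from rig import bot,camera,camera_model
import cv2
for n in ("top","side"):
    cv2.imwrite(f"pics/{n}0.png",camera(n)[:,:,::-1]); print(n,camera_model(n))
print(camera_model("wrist")); print(bot.get_obs(),bot.tcp_to_tips)
E
```

```text
pics
top {'mtx': array([[531.50964897,   0.        , 326.42203648],
       [  0.        , 531.50964897, 246.42793091],
       [  0.        ,   0.        ,   1.        ]]), 'k1': -0.01713734822017934, 'position': array([ 390.02532579,  129.85003972, 1225.72747117]), 'rotation': array([ 0.70611413, -0.70524641,  0.05014316, -0.03893585])}
side {'mtx': array([[547.64330309,   0.        , 321.74774124],
       [  0.        , 547.64330309, 242.42451406],
       [  0.        ,   0.        ,   1.        ]]), 'k1': 0.042372055325242415, 'position': array([-283.22888588, -725.32667939, 1180.51941775]), 'rotation': array([ 0.84524059, -0.35665143,  0.14585165, -0.37026396])}
{'mtx': array([[368.74298162,   0.        , 318.82167991],
       [  0.        , 368.74298162, 238.60320327],
       [  0.        ,   0.        ,   1.        ]]), 'k1': 0.009483597864289527, 'tool_from_camera': array([[ 5.47814080e-04, -9.58833040e-01, -2.83969895e-01,
         7.19975964e+01],
       [ 9.99999530e-01,  2.98039780e-04,  9.22785966e-04,
        -4.87688326e-01],
       [-8.00163348e-04, -2.83970267e-01,  9.58832752e-01,
        -1.18753368e+02],
       [ 0.00000000e+00,  0.00000000e+00,  0.00000000e+00,
         1.00000000e+00]])}
{'t': 0.1, 'q': array([9.16308667e-01, 1.04620974e-01, 9.65612539e-02, 1.56390905e+00,
       1.52748945e-05, 1.35310101e+00]), 'joint_velocities': array([ 0.00112139, -0.00024503,  0.00316755, -0.00079743,  0.00025236,
       -0.0006508 ]), 'effort': array([ 9.40797996e-03, -5.58205462e+01,  5.04718459e+01,  1.30348268e-02,
       -1.45902222e-04, -9.49741320e-06]), 'eef_pos': array([253.64012449, 543.45890709, 255.61879391]), 'ee_rot': array([ 2.16664136e-01,  9.76246029e-01, -5.28129976e-04, -2.54542271e-04]), 'wrist_force': array([-1.11049758,  0.67379107,  0.37873329]), 'ft_torque': array([0.01033115, 0.05326185, 0.00706474]), 'grip_force': 0.0, 'gripper_width': 85.06182860065977} 25.0
```

View pics/top0.png

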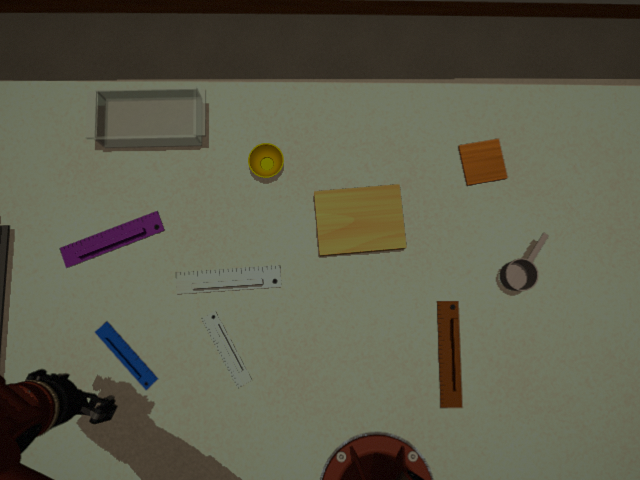

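The top view shows the ruler as the larger white one, spanning about (176,272)–(281,288), with its hole on the right and its ticks facing away from the robot. The board's near edge runs from (320,255) to (405,248), and the cup is on the right. I'll zoom in.

```bash
cat > h.py <<'E'
import numpy as np,cv2
from scipy.spatial.transform import Rotation as R
from rig import bot,camera,camera_model
def world(name,px,z,T=None):
    m=camera_model(name); K=m['mtx']
    d=np.array([m['k1'],0,0,0,0.])
    n=cv2.undistortPoints(np.array(px,float).reshape(-1,1,2),K,d)[:,0]
    ray=np.c_[n,np.ones(len(n))]
    if T is None: Rm=R.from_quat(m['rotation']).as_matrix(); p=np.array(m['position'])
    else:
        W=T@m['tool_from_camera']; Rm=W[:3,:3]; p=W[:3,3]
    ray=ray@Rm.T
    return p+ray*((z-p[2])/ray[:,2])[:,None]
def toolT():
    o=bot.get_obs(); T=np.eye(4); T[:3,:3]=R.from_quat(o['ee_rot']).as_matrix(); T[:3,3]=o['eef_pos']; return T
E
python3 - <<'E'
import cv2
from h import *
im=cv2.imread("pics/top0.png")
cv2.imwrite("pics/crop0.png",cv2.resize(im[170:310,160:420],None,fx=3,fy=3,interpolation=cv2.INTER_CUBIC))
print(world("top",[(176,277),(280,266),(281,287),(178,294)],4).round(1))
print(world("top",[(315,192),(400,186)],28).round(1),world("top",[(320,255),(405,248)],0).round(1))
E
```

```text
[[473.4 455.5   4. ]
 [499.2 217.4   4. ]
 [450.9 214.6   4. ]
 [434.6 449.6   4. ]]
[[668.  137.2  28. ]
 [683.  -59.2  28. ]] [[525.3 125.3   0. ]
 [542.1 -72.7   0. ]]
```

View pics/crop0.png

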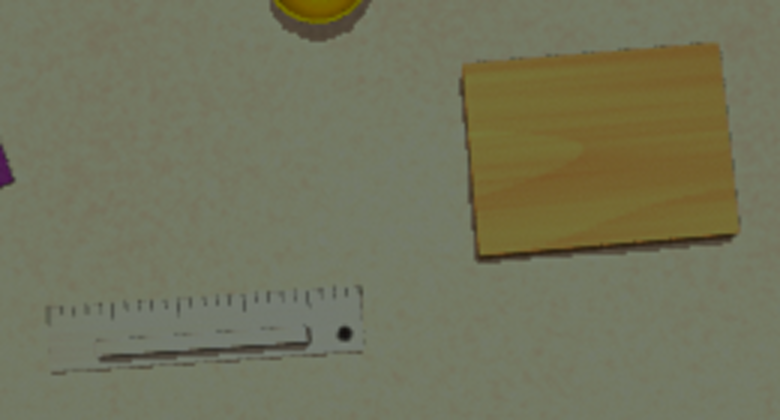

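```bash
cat >> h.py <<'E'
def fit(local,w):
    a=np.array(local,float)[:,:2];b=np.array(w)[:,:2]; ca,cb=a.mean(0),b.mean(0)
    H=(a-ca).T@(b-cb); th=np.arctan2(H[0,1]-H[1,0],H[0,0]+H[1,1]); c,s=np.cos(th),np.sin(th)
    Rm=np.array([[c,-s],[s,c]]); t=cb-Rm@ca
    return t,th,np.abs((a@Rm.T+t)-b).max()
E
python3 - <<'E'
from h import *
f=lambda c:[((u+.5)/3-.5+160,(v+.5)/3-.5+170) for u,v in c]
print(fit([(-120,25),(120,25),(120,-25),(-120,-25)],world("top",f([(46,307),(361,287),(364,352),(52,373)]),4)))
print(fit([(75,100),(75,-100),(-75,-100),(-75,100)],world("top",f([(463,64),(718,43),(739,233),(478,255)]),28)))
T=toolT();print(T.round(3))
E
```

```text
(array([467.78142605, 335.50395272]), np.float64(-1.5026391384419509), np.float64(1.6877988073976553))
(array([605.31724883,  34.93190889]), np.float64(0.08663934929090643), np.float64(1.5770312764898335))
[[-9.06000e-01  4.23000e-01 -1.00000e-03  2.53640e+02]
 [ 4.23000e-01  9.06000e-01 -1.00000e-03  5.43459e+02]
 [ 0.00000e+00 -1.00000e-03 -1.00000e+00  2.55619e+02]
 [ 0.00000e+00  0.00000e+00  0.00000e+00  1.00000e+00]]
```

```bash
cat >> h.py <<'E'
def plan(pos,yaw,n,g):
    """rows to bring tool to pos, pointing down, tool y at world angle yaw"""
    T=toolT(); c,s=np.cos(yaw),np.sin(yaw)
    Rt=np.array([[-s,c,0],[c,s,0],[0,0,-1.]])
    rv=R.from_matrix(T[:3,:3].T@Rt).as_rotvec(); dp=(np.array(pos)-T[:3,3])/n
    Rc=T[:3,:3]; st=R.from_rotvec(rv/n).as_matrix()
    print("rv",rv.round(4),"tool shift total",(T[:3,:3].T@dp*n).round(2))
    for i in range(n):
        print([g]+(Rc.T@dp/1000).round(4).tolist()+(rv/n).round(4).tolist()); Rc=Rc@st
E
python3 -c "
from h import *
plan([460,340,200],0.068,10,0.6)"
```

```text
rv [-1.200e-03  4.000e-04  1.066e+00] tool shift total [-273.07  -97.     55.66]
[0.6, -0.0273, -0.0097, 0.0056, -0.0001, 0.0, 0.1066]
[0.6, -0.0282, -0.0067, 0.0056, -0.0001, 0.0, 0.1066]
[0.6, -0.0287, -0.0037, 0.0056, -0.0001, 0.0, 0.1066]
[0.6, -0.029, -0.0006, 0.0056, -0.0001, 0.0, 0.1066]
[0.6, -0.0289, 0.0025, 0.0056, -0.0001, 0.0, 0.1066]
[0.6, -0.0284, 0.0055, 0.0056, -0.0001, 0.0, 0.1066]
[0.6, -0.0277, 0.0085, 0.0056, -0.0001, 0.0, 0.1066]
[0.6, -0.0266, 0.0114, 0.0056, -0.0001, 0.0, 0.1066]
[0.6, -0.0253, 0.0142, 0.0056, -0.0001, 0.0, 0.1066]
[0.6, -0.0236, 0.0168, 0.0056, -0.0001, 0.0, 0.1066]
```

{"name": "drive_tool", "arguments": {"moves": [[0.6,-0.0273,-0.0097,0.0056,0,0,0.1066],[0.6,-0.0282,-0.0067,0.0056,0,0,0.1066],[0.6,-0.0287,-0.0037,0.0056,0,0,0.1066],[0.6,-0.029,-0.0006,0.0056,0,0,0.1066],[0.6,-0.0289,0.0025,0.0056,0,0,0.1066]], "grip_force": 40}}

```text
t: 0.72
eef_pos: [357.6, 441.2, 227.7]
ee_rot: [0.468, 0.884, -0.0, -0.0]
wrist_force: [0.5, -0.3, -0.0]
gripper_width: 68.7
grip_force: 0.0
```

{"name": "drive_tool", "arguments": {"moves": [[0.6,-0.0284,0.0055,0.0056,0,0,0.1066],[0.6,-0.0277,0.0085,0.0056,0,0,0.1066],[0.6,-0.0266,0.0114,0.0056,0,0,0.1066],[0.6,-0.0253,0.0142,0.0056,0,0,0.1066],[0.6,-0.0236,0.0168,0.0056,0,0,0.1066]]}}

```text
t: 1.35
eef_pos: [460.7, 339.6, 199.7]
ee_rot: [0.684, 0.73, -0.0, -0.0]
wrist_force: [-0.1, 0.0, 0.9]
gripper_width: 68.4
grip_force: 0.0
```

```bash
python3 - <<'E'
from h import *
for i in range(3): camera("wrist")
T=toolT(); im=camera("wrist"); cv2.imwrite("pics/w1.png",im[:,:,::-1]); np.save("T1.npy",T); print(T.round(3), bot.get_obs()['joint_velocities'].round(3))
E
```

```text
[[-6.60000e-02  9.98000e-01 -1.00000e-03  4.60563e+02]
 [ 9.98000e-01  6.60000e-02 -0.00000e+00  3.39437e+02]
 [-0.00000e+00 -1.00000e-03 -1.00000e+00  1.99525e+02]
 [ 0.00000e+00  0.00000e+00  0.00000e+00  1.00000e+00]] [ 0.022 -0.009  0.003  0.002  0.002 -0.005]
```

View pics/w1.png

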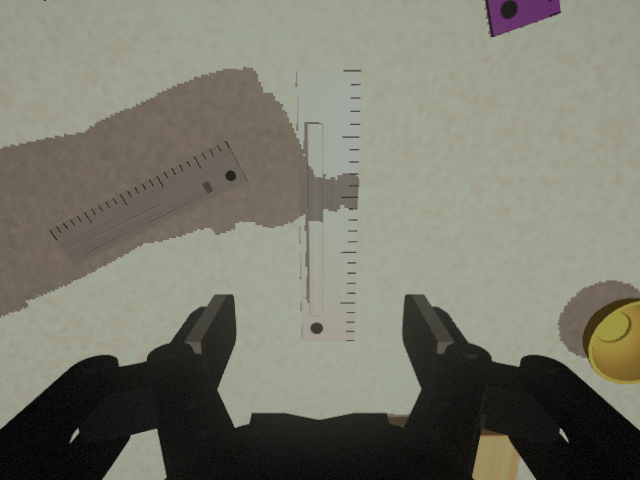

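Wrist view: the ruler's corners are at (297,70), (360,70), (355,341) and (302,341). The fin top runs from (314,122) to (316,315), and the hole is at (316,328).

```bash
python3 - <<'E'
from h import *
T=np.load("T1.npy")
t,th,e=fit([(-120,25),(120,25),(120,-25),(-120,-25)],world("wrist",[(360,70),(355,341),(302,341),(297,70)],4,T)); print(t,th,e)
c,s=np.cos(th),np.sin(th); fin=t+np.array([[c,-s],[s,c]])@[0,-11]; print("fin",fin, "top px fin", world("wrist",[(314.5,122),(316.5,315)],28,T).round(1))
plan([fin[0],fin[1],60],th+np.pi/2,5,0.2)
E
```

```text
[469.13386436 335.7857665 ] -1.4966781459284102 0.7136355963684196
fin [458.1640648  334.97121278] top px fin [[452.1 416.1  28. ]
 [464.  255.7  28. ]]
rv [-0.001  0.    -0.006] tool shift total [ -5.    -2.16 139.89]
[0.2, -0.001, -0.0004, 0.028, -0.0002, 0.0, -0.0012]
[0.2, -0.001, -0.0004, 0.028, -0.0002, 0.0, -0.0012]
[0.2, -0.001, -0.0004, 0.028, -0.0002, 0.0, -0.0012]
[0.2, -0.001, -0.0005, 0.028, -0.0002, 0.0, -0.0012]
[0.2, -0.001, -0.0005, 0.028, -0.0002, 0.0, -0.0012]
```

{"name": "drive_tool", "arguments": {"moves": [[0.2,-0.001,-0.0004,0.028,0,0,-0.0012],[0.2,-0.001,-0.0004,0.028,0,0,-0.0012],[0.2,-0.001,-0.0004,0.028,0,0,-0.0012],[0.2,-0.001,-0.0005,0.028,0,0,-0.0012],[0.2,-0.001,-0.0005,0.028,0,0,-0.0012]]}}

```text
t: 2.17
eef_pos: [457.7, 336.1, 59.7]
ee_rot: [0.68, 0.734, 0.0, -0.0]
wrist_force: [-0.2, -0.4, -0.1]
gripper_width: 51.3
grip_force: 0.0
```

{"name": "drive_tool", "arguments": {"moves": [[0.0,0,0,0.01,0,0,0],[-0.2,0,0,0.009,0,0,0],[-0.4,0,0,0,0,0,0],[-0.4,0,0,0,0,0,0],[-0.4,0,0,0,0,0,0]]}}

```text
t: 2.8
eef_pos: [458.9, 335.5, 42.1]
ee_rot: [0.68, 0.733, 0.001, 0.0]
wrist_force: [-0.1, 0.1, 1.3]
gripper_width: 25.1
grip_force: 0.0
```

```bash
python3 - <<'E'
from h import *
T=toolT(); im=camera("wrist"); cv2.imwrite("pics/w2.png",im[:,:,::-1]); print(T.round(3), bot.get_obs()['wrist_force'])
E
```

```text
[[-7.40000e-02  9.97000e-01  1.00000e-03  4.58930e+02]
 [ 9.97000e-01  7.40000e-02  1.00000e-03  3.35476e+02]
 [ 0.00000e+00  1.00000e-03 -1.00000e+00  4.21360e+01]
 [ 0.00000e+00  0.00000e+00  0.00000e+00  1.00000e+00]] [ 0.36743979 -0.55668457 -1.10884432]
```

View pics/w2.png

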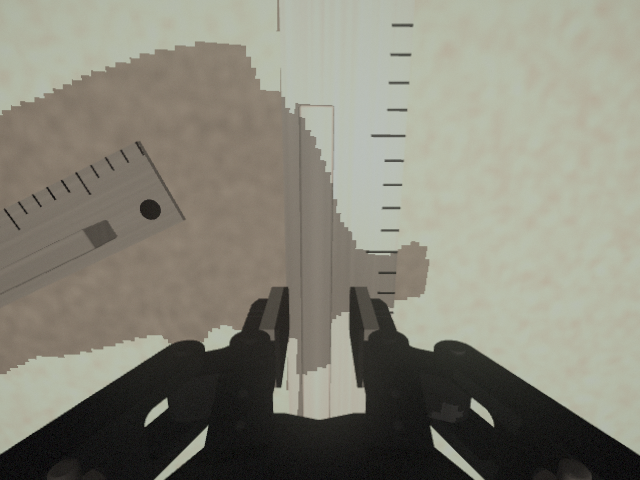

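The fingers straddle the fin: the fin centre is at column 317 and the finger midpoint at about 319. I'll lower slightly and close.

{"name": "drive_tool", "arguments": {"moves": [[-0.4,0,0,0.005,0,0,0],[-0.4,0,0,0,0,0,0],[-1,0,0,0,0,0,0],[-1,0,0,0,0,0,0],[-1,0,0,0,0,0,0]], "grip_force": 50}}

```text
t: 3.48
eef_pos: [458.4, 335.2, 36.3]
ee_rot: [0.68, 0.733, 0.0, 0.0]
wrist_force: [-0.3, -0.3, -0.1]
gripper_width: 10.5
grip_force: 51.1
```

{"name": "drive_tool", "arguments": {"moves": [[-1,0,0,0,0,0,0],[-1,0,0,0,0,0,0],[-1,0,0,-0.005,0,0,0],[-1,0,0,-0.01,0,0,0],[-1,0,0,-0.02,0,0,0]]}}

```text
t: 4.1
eef_pos: [457.9, 335.0, 71.8]
ee_rot: [0.68, 0.733, -0.001, -0.0]
wrist_force: [-0.1, 0.8, -1.9]
gripper_width: 10.6
grip_force: 50.7
```

```bash
python3 -c "
from h import *
plan([440,150,115],0.08,10,-1)"
```

```text
rv [-0.0012  0.0004 -0.006 ] tool shift total [-183.21  -31.56  -43.09]
[-1, -0.0183, -0.0032, -0.0043, -0.0001, 0.0, -0.0006]
[-1, -0.0183, -0.0032, -0.0043, -0.0001, 0.0, -0.0006]
[-1, -0.0183, -0.0032, -0.0043, -0.0001, 0.0, -0.0006]
[-1, -0.0183, -0.0032, -0.0043, -0.0001, 0.0, -0.0006]
[-1, -0.0183, -0.0032, -0.0043, -0.0001, 0.0, -0.0006]
[-1, -0.0183, -0.0032, -0.0043, -0.0001, 0.0, -0.0006]
[-1, -0.0183, -0.0032, -0.0043, -0.0001, 0.0, -0.0006]
[-1, -0.0183, -0.0032, -0.0043, -0.0001, 0.0, -0.0006]
[-1, -0.0183, -0.0032, -0.0043, -0.0001, 0.0, -0.0006]
[-1, -0.0183, -0.0033, -0.0043, -0.0001, 0.0, -0.0006]
```

{"name": "drive_tool", "arguments": {"moves": [[-1,-0.0183,-0.0032,-0.0043,0,0,-0.0006],[-1,-0.0183,-0.0032,-0.0043,0,0,-0.0006],[-1,-0.0183,-0.0032,-0.0043,0,0,-0.0006],[-1,-0.0183,-0.0032,-0.0043,0,0,-0.0006],[-1,-0.0183,-0.0032,-0.0043,0,0,-0.0006]]}}

```text
t: 4.72
eef_pos: [449.7, 242.2, 94.4]
ee_rot: [0.679, 0.734, 0.001, 0.0]
wrist_force: [0.1, -0.2, -2.3]
gripper_width: 10.7
grip_force: 50.8
```

{"name": "drive_tool", "arguments": {"moves": [[-1,-0.0183,-0.0032,-0.0043,0,0,-0.0006],[-1,-0.0183,-0.0032,-0.0043,0,0,-0.0006],[-1,-0.0183,-0.0032,-0.0043,0,0,-0.0006],[-1,-0.0183,-0.0032,-0.0043,0,0,-0.0006],[-1,-0.0183,-0.0032,-0.0043,0,0,-0.0006]]}}

```text
t: 5.35
eef_pos: [440.4, 149.3, 114.9]
ee_rot: [0.678, 0.735, 0.0, 0.0]
wrist_force: [0.1, -0.5, -2.2]
gripper_width: 10.5
grip_force: 50.8
```

```bash
python3 - <<'E'
from h import *
for i in range(3): camera("wrist")
T=toolT(); im=camera("wrist"); cv2.imwrite("pics/w3.png",im[:,:,::-1]); np.save("T3.npy",T); print(T.round(4))
E
```

```text
[[-7.830000e-02  9.969000e-01  1.000000e-03  4.408039e+02]
 [ 9.969000e-01  7.830000e-02  2.000000e-04  1.495497e+02]
 [ 1.000000e-04  1.000000e-03 -1.000000e+00  1.149180e+02]
 [ 0.000000e+00  0.000000e+00  0.000000e+00  1.000000e+00]]
```

View pics/w3.png

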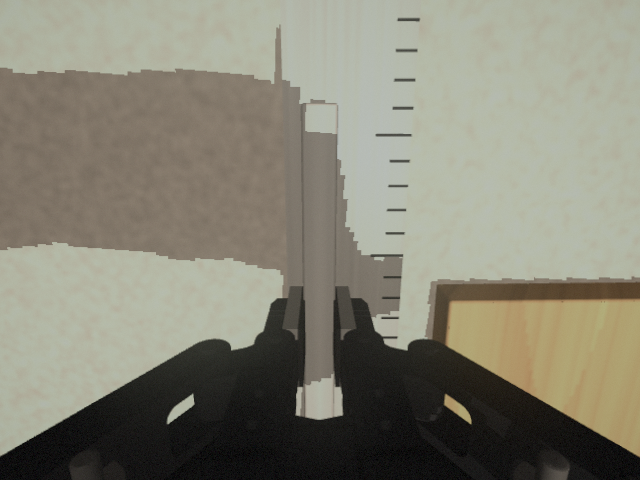

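The wrist view shows the ruler's 50 mm tick end at about (411,135) and its 100 mm tick end at about (403,255). The board's left-near corner is at about (433,283) at the bottom and (448,299) at the top. I'll zoom in for accuracy.

```bash
python3 - <<'E'
import cv2
im=cv2.imread("pics/w3.png")
cv2.imwrite("pics/c3.png",cv2.convertScaleAbs(cv2.resize(im[120:360,370:640],None,fx=2.5,fy=2.5,interpolation=cv2.INTER_CUBIC),alpha=1.1))
E
```

```text
(no output)
```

View pics/c3.png

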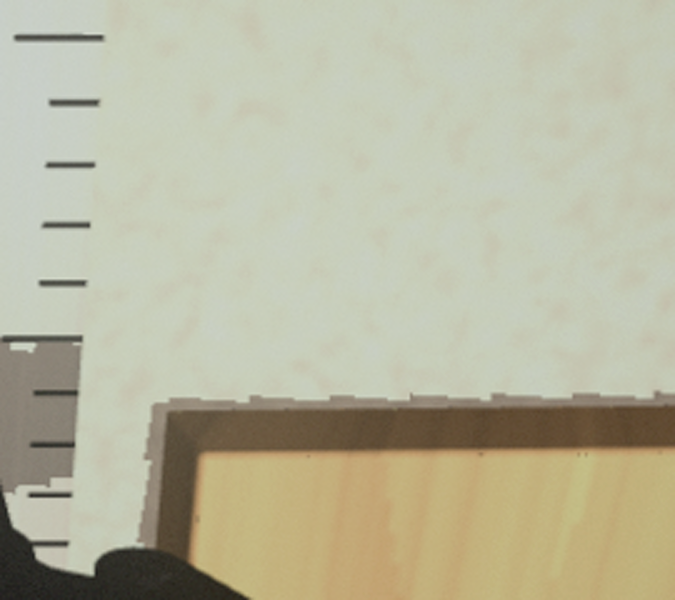

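Crop: the board's bottom corner is at (167,411), its top corner at (199,452), and the left-end line runs to (675,405) at the bottom and (675,447) at the top. The tick ends are 50 mm at (103,37) and 100 mm at (82,339).

```bash
python3 - <<'E'
from h import *
T=np.load("T3.npy"); f=lambda c:[((u+.5)/2.5-.5+370,(v+.5)/2.5-.5+120) for u,v in c]
b=world("wrist",f([(167,411),(675,405),(158,547)]),0,T); t=world("wrist",f([(199,452),(675,447),(190,560)]),28,T)
print(b.round(1),t.round(1))
for p in(b,t):
    d=p[1]-p[0]; e=p[2]-p[0]; print("yaw end",np.arctan2(d[1],d[0]),"yaw side",np.arctan2(e[0],-e[1]))
k=world("wrist",f([(103.5,37.5),(82.5,339),(72,495)]),82.5,T); print("ticks",k.round(1), np.linalg.norm(k[1]-k[0]))
# predicted zero in tool coordinates from grasp
print("ticks in tool",((k-T[:3,3])@T[:3,:3]).round(1))
T1=np.load("T1.npy"); z=world("wrist",[(360,70)],4,T1)
import numpy as np
th=-1.4967;c,s=np.cos(th),np.sin(th);P=np.array([469.13,335.79])+np.array([[c,-s],[s,c]])@[-120,25]
# grasp TCP (458.4,335.2), tool y angle = 2*atan2..
a=R.from_quat([.68,.733,0,0]).as_matrix(); print("zero in tool by w1",(np.r_[P,0]-[458.4,335.2,36.3])@a)
# top-cam corner
bt=np.array([605.3,34.9]);g=.0866;c,s=np.cos(g),np.sin(g);print("corner top cam",bt+np.array([[c,-s],[s,c]])@[-75,100])
E
```

```text
[[523.8 126.2   0. ]
 [660.7 138.9   0. ]
 [528.3  84.2   0. ]] [[522.8 127.4  28. ]
 [637.2 138.   28. ]
 [525.8  97.5  28. ]]
yaw end 0.09293705922201753 yaw side 0.10716500669004825
yaw end 0.0922640707514755 yaw side 0.10192315907802862
ticks [[471.8 222.   82.5]
 [475.7 171.9  82.5]
 [478.1 141.9  82.5]] 50.25841543823387
ticks in tool [[ 69.8  36.5  32.5]
 [ 19.6  36.5  32.5]
 [-10.5  36.5  32.5]]
zero in tool by w1 [119.76233074  35.85038423  36.3       ]
corner top cam [521.93187809 128.03837152]
```

```bash
python3 - <<'E'
from h import *
s=.091; x=np.array([-np.sin(s),np.cos(s)]);y=np.array([np.cos(s),np.sin(s)])
P=np.array([523.3,126.8])-119.7*x-51.3*y; print(P)
plan([*P,45],s,10,-1)
E
```

```text
[483.08993359   2.93341629]
rv [ 0.0007 -0.0003 -0.012 ] tool shift total [-150.04   30.59   69.65]
[-1, -0.015, 0.0031, 0.007, 0.0001, -0.0, -0.0012]
[-1, -0.015, 0.003, 0.007, 0.0001, -0.0, -0.0012]
[-1, -0.015, 0.003, 0.007, 0.0001, -0.0, -0.0012]
[-1, -0.015, 0.003, 0.007, 0.0001, -0.0, -0.0012]
[-1, -0.015, 0.003, 0.007, 0.0001, -0.0, -0.0012]
[-1, -0.015, 0.003, 0.007, 0.0001, -0.0, -0.0012]
[-1, -0.015, 0.003, 0.007, 0.0001, -0.0, -0.0012]
[-1, -0.015, 0.0029, 0.007, 0.0001, -0.0, -0.0012]
[-1, -0.015, 0.0029, 0.007, 0.0001, -0.0, -0.0012]
[-1, -0.015, 0.0029, 0.007, 0.0001, -0.0, -0.0012]
```

{"name": "drive_tool", "arguments": {"moves": [[-1,-0.015,0.003,0.007,0,0,-0.0012],[-1,-0.015,0.003,0.007,0,0,-0.0012],[-1,-0.015,0.003,0.007,0,0,-0.0012],[-1,-0.015,0.003,0.007,0,0,-0.0012],[-1,-0.015,0.003,0.007,0,0,-0.0012]]}}

```text
t: 6.18
eef_pos: [461.9, 75.7, 78.7]
ee_rot: [0.676, 0.737, -0.0, -0.0]
wrist_force: [0.3, -0.3, -3.2]
gripper_width: 10.9
grip_force: 50.8
```

{"name": "drive_tool", "arguments": {"moves": [[-1,-0.015,0.003,0.007,0,0,-0.0012],[-1,-0.015,0.003,0.007,0,0,-0.0012],[-1,-0.015,0.003,0.007,0,0,-0.0012],[-1,-0.015,0.003,0.007,0,0,-0.0012],[-1,-0.015,0.003,0.007,0,0,-0.0012]]}}

```text
t: 6.8
eef_pos: [483.5, 2.5, 43.8]
ee_rot: [0.674, 0.739, 0.0, -0.0]
wrist_force: [0.6, -0.1, -3.1]
gripper_width: 10.7
grip_force: 50.8
```

```bash
python3 - <<'E'
from h import *
for i in range(3): camera("wrist")
T=toolT(); im=camera("wrist"); cv2.imwrite("pics/w4.png",im[:,:,::-1]); np.save("T4.npy",T); print(T.round(4),bot.get_obs()['wrist_force'])
E
```

```text
[[-9.06000e-02  9.95900e-01 -8.00000e-04  4.83065e+02]
 [ 9.95900e-01  9.06000e-02  4.00000e-04  2.81410e+00]
 [ 4.00000e-04 -7.00000e-04 -1.00000e+00  4.38164e+01]
 [ 0.00000e+00  0.00000e+00  0.00000e+00  1.00000e+00]] [ 0.27082549 -0.3182544  -1.97430261]
```

View pics/w4.png

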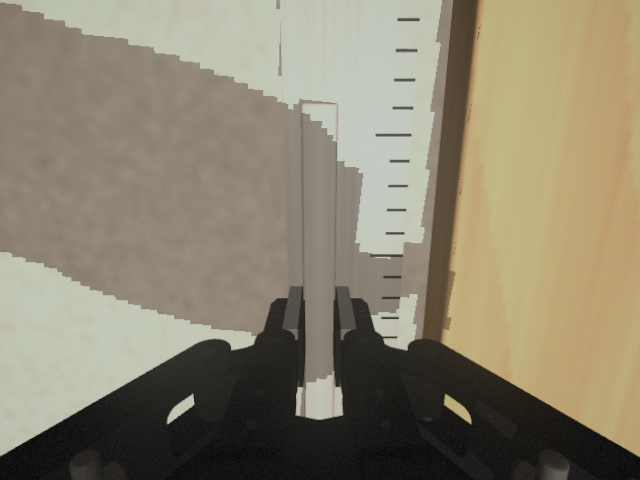

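Wrist view: the ruler's ticks end at about column 411 (50 mm) and column 403 (100 mm). The board's near side face spans columns 453–478 at the top and 430–455 at row 250. Next I'll measure the gap with edge detection.

```bash
python3 - <<'E'
from h import *
im=cv2.GaussianBlur(cv2.imread("pics/w4.png"),(1,5),0)
T=np.load("T4.npy")
r=im[:,:,2].astype(float)-im[:,:,0]; br=im.sum(2).astype(float)/3
A=[];B=[]
for y in (20,60,100,130,170,210):
    g=np.diff(br[y]); 
    print(y,[(400+i,round(g[400+i])) for i in np.where(abs(g[400:500])>14)[0]], [int(v) for v in br[y,430:485:4]])
E
```

```text
20 [(np.int64(418), 39), (np.int64(419), 42), (np.int64(438), -45), (np.int64(450), -39), (np.int64(451), -19), (np.int64(474), 15), (np.int64(475), 20), (np.int64(476), 20), (np.int64(477), 15)] [188, 188, 181, 127, 128, 126, 70, 66, 64, 62, 59, 62, 132, 159]
60 [(np.int64(437), -42), (np.int64(446), -19), (np.int64(447), -39), (np.int64(470), 19), (np.int64(471), 22), (np.int64(472), 19)] [189, 188, 134, 132, 130, 73, 68, 68, 66, 62, 68, 140, 165, 166]
100 [(np.int64(430), -18), (np.int64(431), -39), (np.int64(443), -34), (np.int64(466), 19), (np.int64(467), 18), (np.int64(468), 16)] [192, 134, 129, 129, 75, 73, 69, 69, 66, 76, 138, 165, 166, 165]
130 [(np.int64(430), -21), (np.int64(431), -35), (np.int64(440), -29), (np.int64(441), -21), (np.int64(463), 17), (np.int64(464), 17)] [192, 136, 135, 75, 75, 72, 72, 69, 72, 134, 160, 163, 166, 165]
170 [(np.int64(428), -17), (np.int64(429), -22), (np.int64(436), -24), (np.int64(437), -31), (np.int64(458), 15), (np.int64(459), 20), (np.int64(460), 16)] [135, 134, 76, 76, 74, 74, 71, 79, 141, 163, 162, 159, 159, 161]
210 [(np.int64(405), 61), (np.int64(406), 17), (np.int64(422), -28), (np.int64(423), -27), (np.int64(432), -19), (np.int64(433), -31), (np.int64(454), 20), (np.int64(455), 21)] [134, 85, 76, 76, 77, 72, 83, 147, 164, 163, 160, 159, 159, 162]
```

```bash
python3 - <<'E'
from h import *
T=np.load("T4.npy"); ys=[20,60,100,130,170,210]
for n,xs,z in(("bot",[451,447.2,443.5,441,437.2,433.2],0),("top",[476.5,471.8,467.5,464,459.8,455.2],28)):
    w=world("wrist",list(zip(xs,ys)),z,T); l=(w-T[:3,3])@T[:3,:3]; p=np.polyfit(l[:,0],l[:,1],1)
    print(n,"tool y at x=120,0,-80:",np.polyval(p,[120,0,-80]).round(2),"slope",p[0])
k=world("wrist",[(411.2,134.9),(403,255.5)],T[2,3]-36.3+4,T); print("ticks",((k-T[:3,3])@T[:3,:3]).round(1))
E
```

```text
bot tool y at x=120,0,-80: [51.61 51.53 51.48] slope 0.0006435500673597891
top tool y at x=120,0,-80: [50.93 50.74 50.61] slope 0.001576951782542809
ticks [[69.7 36.5 32.3]
 [19.5 36.6 32.3]]
```

{"name": "drive_tool", "arguments": {"moves": [[-1,0,0.003,0.0035,0,0,0],[-1,0,0.003,0.003,0,0,0],[-1,0,0.003,0,0,0,0],[-1,0,0.002,0,0,0,0],[-1,0,0.001,0,0,0,0]]}}

```text
t: 7.62
eef_pos: [495.4, 4.6, 37.9]
ee_rot: [0.674, 0.739, 0.0, 0.0]
wrist_force: [-0.6, -1.4, -1.3]
gripper_width: 10.7
grip_force: 50.8
```

{"name": "drive_tool", "arguments": {"moves": [[-1,0,0.001,0,0,0,0],[-1,0,0.0005,0,0,0,0],[-1,0,0,0,0,0,0],[-1,0,0,0,0,0,0],[-1,0,0,0,0,0,0]]}}

```text
t: 8.25
eef_pos: [496.6, 4.7, 37.8]
ee_rot: [0.674, 0.739, 0.0, -0.0]
wrist_force: [-0.3, 0.8, -2.0]
gripper_width: 10.8
grip_force: 50.8
```

```bash
python3 - <<'E'
from h import *
F=[]
for i in range(5): camera("wrist"); F.append(bot.get_obs()['wrist_force'])
T=toolT(); im=camera("wrist"); cv2.imwrite("pics/w5.png",im[:,:,::-1]); np.save("T5.npy",T); print(T.round(4),np.mean(F,0))
c=cv2.resize(im[0:260,360:500,::-1],None,fx=2.3,fy=2.3,interpolation=cv2.INTER_CUBIC); cv2.imwrite("pics/c5.png",c)
br=cv2.GaussianBlur(im,(1,5),0).sum(2)/3.
for y in (10,45,90,125,150,200): print(y,br[y,395:450:2].astype(int).tolist())
E
```

```text
[[-9.190000e-02  9.958000e-01  0.000000e+00  4.966365e+02]
 [ 9.958000e-01  9.190000e-02  1.000000e-04  4.704500e+00]
 [ 1.000000e-04  0.000000e+00 -1.000000e+00  3.778970e+01]
 [ 0.000000e+00  0.000000e+00  0.000000e+00  1.000000e+00]] [-0.09339682  0.15359255 -1.94433553]
10 [191, 190, 189, 188, 190, 190, 189, 189, 189, 177, 131, 131, 124, 74, 73, 72, 70, 71, 70, 68, 66, 69, 82, 120, 143, 156, 164, 165]
45 [194, 192, 192, 193, 193, 192, 192, 192, 191, 188, 132, 118, 76, 76, 75, 75, 74, 73, 71, 70, 72, 102, 138, 154, 164, 167, 167, 166]
90 [194, 195, 195, 195, 195, 195, 178, 133, 132, 132, 80, 78, 78, 75, 76, 76, 74, 73, 73, 99, 131, 149, 162, 168, 169, 169, 168, 167]
125 [195, 197, 196, 196, 196, 196, 193, 132, 124, 80, 79, 77, 78, 77, 77, 75, 74, 82, 120, 140, 155, 162, 163, 165, 166, 167, 167, 167]
150 [197, 197, 196, 196, 197, 132, 132, 130, 80, 80, 79, 78, 78, 78, 76, 76, 86, 123, 144, 159, 164, 165, 163, 161, 162, 162, 164, 166]
200 [195, 196, 196, 194, 131, 130, 90, 79, 79, 78, 81, 78, 75, 77, 91, 131, 146, 163, 166, 165, 164, 163, 161, 161, 160, 160, 161, 162]
```

View pics/c5.png

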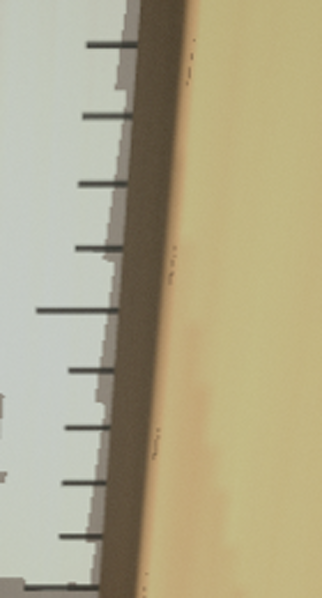

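The crop shows the tick ends meeting the board's side, with at most about 0.5 mm of gap, and no force yet. I'll nudge slightly and then lower.

{"name": "drive_tool", "arguments": {"moves": [[-1,0,0.0003,0.0005,0,0,0],[-1,0,0.0002,0.0005,0,0,0],[-1,0,0,0,0,0,0],[-1,0,0,0,0,0,0],[-1,0,0,0,0,0,0]]}}

```text
t: 9.18
eef_pos: [497.2, 4.7, 36.8]
ee_rot: [0.674, 0.739, 0.0, 0.0]
wrist_force: [0.3, -0.0, -3.0]
gripper_width: 10.4
grip_force: 50.8
```

```bash
cat > look.py <<'E'
from h import *
F=[]
for i in range(5): camera("wrist"); F.append(bot.get_obs()['wrist_force'])
T=toolT(); im=camera("wrist"); print(T[:3,3].round(2),np.mean(F,0).round(2))
br=cv2.GaussianBlur(im,(1,1),0).sum(2)/3.
for y in (134,135,136,125,160,185): print(y,br[y,400:425].astype(int).tolist())
E
python3 look.py
```

```text
[497.17   4.74  36.82] [ 0.27 -0.66 -2.69]
134 [79, 76, 77, 77, 78, 70, 65, 63, 63, 61, 61, 67, 78, 79, 80, 80, 77, 77, 81, 78, 78, 77, 77, 76, 74]
135 [81, 80, 82, 80, 81, 72, 66, 62, 64, 63, 64, 73, 78, 80, 80, 78, 79, 78, 76, 78, 79, 77, 77, 76, 76]
136 [142, 141, 144, 140, 123, 101, 95, 96, 94, 93, 93, 85, 79, 82, 78, 78, 81, 78, 78, 79, 79, 77, 78, 77, 74]
125 [196, 196, 196, 195, 196, 197, 169, 134, 132, 132, 132, 126, 100, 78, 80, 76, 77, 78, 77, 77, 79, 79, 73, 75, 72]
160 [84, 75, 64, 64, 65, 65, 65, 62, 66, 69, 75, 81, 80, 80, 79, 78, 79, 78, 77, 79, 78, 73, 76, 75, 77]
185 [88, 88, 82, 69, 66, 63, 65, 68, 75, 79, 80, 79, 76, 80, 81, 79, 79, 80, 79, 78, 76, 76, 78, 82, 98]
```

{"name": "drive_tool", "arguments": {"moves": [[-1,0,0,0.0004,0,0,0],[-1,0,0.0003,0.0003,0,0,0],[-1,0,0,0,0,0,0],[-1,0,0,0,0,0,0],[-1,0,0,0,0,0,0]]}}

```text
t: 10.1
eef_pos: [497.3, 4.7, 36.3]
ee_rot: [0.674, 0.739, -0.0, -0.0]
wrist_force: [-5.3, -0.2, 4.4]
gripper_width: 10.8
grip_force: 51.7
```

```bash
python3 look.py
```

```text
[497.27   4.75  36.28] [-5.29 -0.2   5.17]
134 [81, 77, 78, 80, 70, 62, 63, 61, 63, 62, 61, 70, 78, 78, 81, 82, 78, 77, 78, 80, 78, 77, 75, 76, 75]
135 [81, 78, 80, 81, 71, 64, 64, 63, 60, 65, 63, 70, 80, 81, 80, 79, 78, 78, 79, 79, 77, 76, 79, 75, 76]
136 [142, 142, 142, 141, 121, 96, 95, 92, 94, 94, 94, 86, 79, 79, 80, 79, 78, 78, 78, 79, 79, 77, 75, 77, 73]
125 [195, 197, 195, 196, 196, 194, 167, 134, 134, 132, 133, 125, 101, 78, 78, 78, 78, 75, 80, 79, 77, 77, 79, 75, 74]
160 [81, 76, 65, 65, 63, 59, 62, 61, 61, 71, 77, 79, 79, 79, 80, 75, 78, 80, 80, 78, 78, 78, 77, 73, 74]
185 [91, 86, 76, 65, 63, 65, 65, 63, 75, 79, 79, 80, 78, 77, 80, 78, 78, 79, 78, 79, 77, 77, 76, 79, 93]
```

{"name": "drive_tool", "arguments": {"moves": [[-0.7,0,0,0,0,0,0],[-0.5,0,0,0,0,0,0],[-0.4,0,0,0,0,0,0],[-0.4,0,0,0,0,0,0],[-0.4,0,0,0,0,0,0]]}}

```text
t: 11.02
eef_pos: [497.5, 4.8, 36.1]
ee_rot: [0.674, 0.739, 0.0, 0.0]
wrist_force: [-0.0, -0.5, -0.2]
gripper_width: 25.7
grip_force: 0.0
```

{"name": "drive_tool", "arguments": {"moves": [[-0.4,0,0,-0.005,0,0,0],[-0.4,0,0,-0.015,0,0,0],[-0.4,0,0,-0.03,0,0,0],[-0.4,0,0,-0.03,0,0,0],[-0.4,0,0,-0.03,0,0,0]]}}

```text
t: 11.65
eef_pos: [497.7, 4.7, 148.4]
ee_rot: [0.674, 0.739, 0.0, 0.001]
wrist_force: [0.6, -0.6, 0.4]
gripper_width: 25.6
grip_force: 0.0
```

{"name": "drive_tool", "arguments": {"moves": [[-0.4,0.02,-0.005,-0.02,0,0,0],[-0.4,0.025,-0.005,-0.01,0,0,0],[-0.4,0.025,-0.005,0,0,0,0],[-0.4,0.025,-0.005,0,0,0,0],[-0.4,0.025,-0.005,0,0,0,0]]}}

```text
t: 12.28
eef_pos: [461.5, 122.7, 177.5]
ee_rot: [0.674, 0.739, 0.001, 0.001]
wrist_force: [0.6, 0.4, -0.0]
gripper_width: 25.5
grip_force: 0.0
```

```bash
python3 - <<'E'
from h import *
for i in range(4): camera("wrist")
T=toolT(); im=camera("wrist"); np.save("T6.npy",T); print(T[:3,3]); cv2.imwrite("pics/w6.png",im[:,:,::-1])
cv2.imwrite("pics/top6.png",camera("top")[:,:,::-1])
E
```

```text
[461.79082728 121.96757224 177.0257458 ]
```

View pics/w6.png

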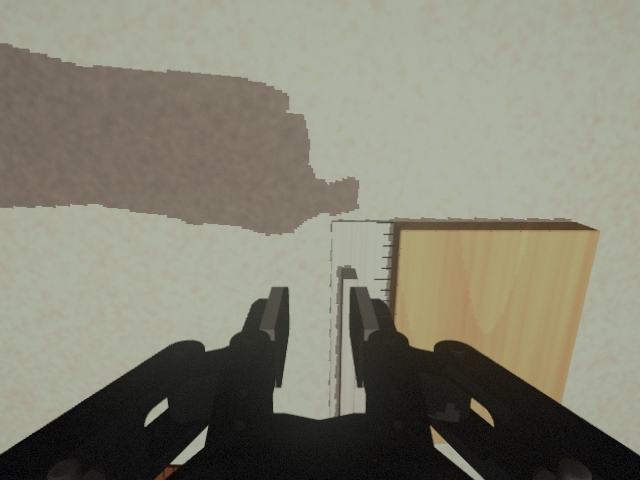

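The ruler lies along the board, with its zero end at row ~221 and the board's end at row ~221. One zoomed check.

```bash
python3 - <<'E'
import cv2
im=cv2.imread("pics/w6.png")
cv2.imwrite("pics/c6.png",cv2.resize(im[205:305,320:450],None,fx=6,fy=6,interpolation=cv2.INTER_CUBIC))
E
```

```text
(no output)
```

View pics/c6.png

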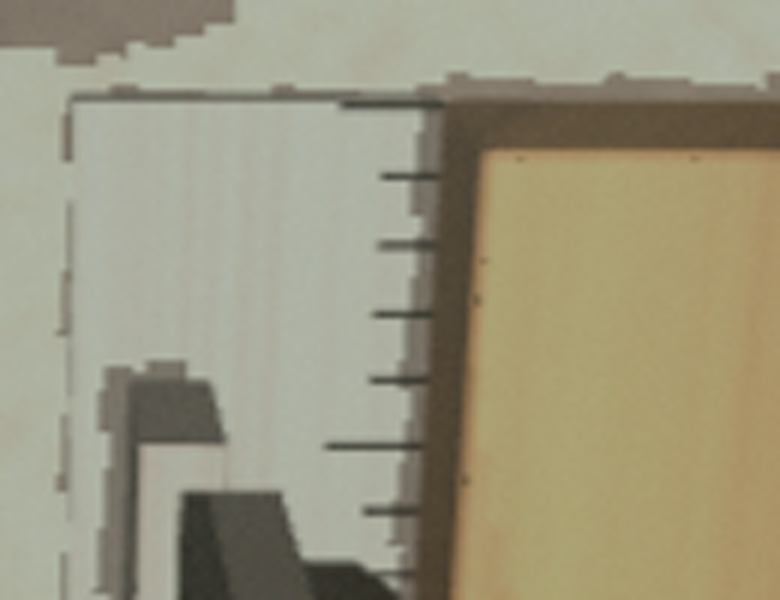

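The crop shows the ticks meeting the board's side, and the zero end level with the board's end to within about 1 mm. I'll check that the board hasn't moved, then hand in.

```bash
python3 - <<'E'
import cv2,numpy as np
from rig import bot
a,b=[cv2.imread(f"pics/{n}.png") for n in("top0","top6")]
f=lambda i:cv2.minAreaRect(max(cv2.findContours(cv2.inRange(cv2.cvtColor(i[150:270,300:420],cv2.COLOR_BGR2HSV),(15,90,90),(30,255,255)),0,1)[0],key=cv2.contourArea))
print(f(a),f(b)); o=bot.get_obs(); print(o['t'],o['gripper_width'])
print(bot.hand_in())
E
```

```text
((59.864933013916016, 68.946533203125), (64.3224868774414, 87.40927124023438), 85.03025817871094) ((59.586204528808594, 69.03448486328125), (64.2771987915039, 88.02821350097656), 85.2363510131836)
12.575 25.48127242283811
the job is handed in; nothing more can be done
None
```

The ruler is laid fin up, flush against the board's robot-facing side and released, with its zero end within about 1 mm of the board's left end; the board did not measurably move, and the job was handed in at 12.6 s.

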